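# Open the cooling water to the induction coil

### The job

Before the induction heater is switched on its cooling water must flow: fully open the lever ball valve on the pipe that carries the round pressure gauge, turning the lever a quarter turn anticlockwise (seen from above) up to its stop so that it lies along its pipe. Leave the handles of the other two valves where they are.

Things in the scene. Friction and masses are not known exactly. Their poses are not given: they have to be found in the camera images.
- coil_handle (a joint): Lever of the gauge pipe's ball valve, turning on a vertical stem, rad: 0 = shut (hard stop, lever square across its pipe), grows anticlockwise seen from above, 1.571 = fully open (hard stop, lever along its pipe, pointing away from the gauge). Starts at 0 to 0.45; stiff (about 4 N at the sleeve), stays where left. Gauge: 50 mm drum, white face up, 68 mm from the stem, top 115 mm above the bench.
- coil_grip (a point): Centre of the black sleeve on that lever: sleeve 60 long, 22 wide, 12 mm high, its centre 115 mm above the bench, free below down to the pipe. x points outward along the lever and turns with it, z up. The stem's axis is 85 mm behind (-x), the lever's end 30 mm ahead. The pipe is 21 mm thick (brass valve body 40 mm), 200 mm long, its axis 60 mm above the bench.
- spare_grip (a point): Sleeve centre of a lever valve of the same make and size on a like pipe without gauge, also shut or nearly; same axes and offsets as coil_grip. Not to be turned. The three pipes stand about 250 mm apart, each pointing roughly away from the robot, in any order.
- air_grip (a point): Point on the small two-winged black handle (80 mm over the wings, 10 thick, 16 mm high) of the third valve, on a like pipe without gauge: on one wing, 30 mm from the stem, 109 mm above the bench. x points outward along the wing, z up. Starts open or nearly. Not to be turned.

How it is judged:
By the outcome, as a careful person would: the job done as asked, in the order asked, and still so for the second after the job is handed in, with the robot touching nothing.
It also fails if it takes over 38 s, if anything falls off the work surface, if the arm or the gripper's body presses on something with over 40 N, if the wrist force passes 120 N, or if a joint passes its speed limit or range.

### The arm

A 7-joint arm with a two-finger parallel gripper is mounted at the origin on the work surface. World frame = base frame: x ahead of the robot, y to its left, z up, the work surface at z = 0. Lengths are in m, angles in rad, forces in N, time in s.
With the tool pointing down it reaches from about 0.4 to 0.85 m from the base axis. Payload 4.5 kg.
Tool frame: the origin (TCP) lies at the very end of the fingers, on their centre line; the grasp point (between the pads) lies 19 mm behind it; z points along the fingers, y is the line along which they close (so a half turn about z gives the same grasp; the last joint's range is limited). The gripper opens to 88 mm and grips with 3 to 60 N. Pads are 18 mm wide; open, the fingers measure 123 mm over their backs; the gripper's body (75 mm by 187 mm) begins 45 mm behind the grasp point.
Start: joints at [1.293, 0.689, -0.195, 1.565, 0.157, 0.902, -0.215], TCP at [0.192, -0.595, 0.239] pointing down, gripper open.
Joint ranges: [-3.01, 3.01], [-0.46, 2.08], [-1.47, 1.51], [0.13, 2.56], [-1, 4.14], [0.04, 2.09], [-2.66, 2.66]. Speed limits (rad/s): [2.57, 2.57, 3.14, 3.14, 3.14, 3.14, 3.14].

### API

Orientations are given as a unit quaternion [x, y, z, w].
In Python, from plant import r gives the robot as it stands. The module is installed in compiled form; this text tells all that it offers.
- The arm moves only by the tool step_arm, never from a script. Its argument "increments" is a list of rows, each a list of 2 entries, a list of its own where there are three numbers: the shift along the world's x, y, z in cm, then the turn, a rotation vector about the world's x, y, z in degrees. A call has exactly 10 rows; each row shifts and turns the commanded pose from where the row before left it; what a row does not reach is not made up. A row lasts 1/10 s, in which the tool goes at most 50 mm and 8.59 degrees, less where a joint would pass 70% of its speed; a pose out of reach is approached as far as the arm can. A call is refused whole if a number of a shift passes 5 or a number of a turn 8.59, either way. A call with a gripper value outside its range is refused whole. "fingers" is the opening, from 0 (shut) to 1 (fully open), set as the call begins (left out, the last holds). The fingers move at their own pace and stop on an object; "grip_force" is the grip in N (left out, the last holds). Time passes only in rows, so rows that do not move let the fingers close, or fill a call up. It gives the time, the measured TCP pose, the force, the opening and the grip force at its end, in the units of the state.
- r.get_state(): the state, without advancing time (a new reading comes with each control period).
- r.snapshot(name): name is "side" or "top" or "wrist"; returns (picture, depth): 480x640x3 uint8, red, green, blue; 480x640 float32, m along the optical axis (not along the pixel's ray), 0 where there is no reading.
- r.calibration(name): a dict with "fov_y" (degrees; the focal length in pixels is half the picture's height over the tangent of half this angle, whatever the lens; pixels are square), "cx", "cy" (the principal point, pixels), "R" (3x3) and "t" (3): a world point X has camera coordinates R X + t. Camera axes: x right, y down, z forward; pixel columns grow to the right and rows downward; lengths in m; the calibration is good to about 2 mm. A picture is of the moment at which its call begins: read the wrist's pose just before it. calibration takes no time and is no camera call; for the wrist camera it gives the pose at the moment of the call.
- r.finish_job(): hands the job in; it is judged then, once.
The state is a dict: "clock": time; "q": joint angles; "qd": joint speeds; "joint_torque": joint torques, N m; "tool_pos": TCP position; "eef_rot": TCP orientation; "contact_force": force on the tool from outside, world axes, zero at the start; "moment": the same for the moment, N m; "opening": opening from 0.0 (shut) to 1.0 (fully open); "finger_force": force on a finger pad.
Only numpy, scipy, OpenCV 4.12 (cv2) and the standard library are available. Lean on these libraries where they do the work, as an engineer would, in place of code of your own. Each camera call takes 0.05 s, during which the arm holds its last target. There are 200 camera calls.

## Working session

There is one attempt and no reset: what is moved stays moved. The work goes in short steps, Python scripts to look and compute and a tool call to move; the robot and the scene stay as the last step left them, time stands still between calls to the robot, and variables do not carry over. Pictures are saved under pics/ and viewed, at most 10 in all, crops included, and the job is handed in when it is done.

Besides the shell and the picture viewer there is one more tool, called after "Call:" as name([rows], argument=value, ...), one row to a line, values as JSON. step_arm: Moves the arm, as the interface text tells. Its arguments: {"type":"object","properties":{"increments":{"type":"array","items":{"type":"array"}},"fingers":{"type":"number"},"grip_force":{"type":"number"}},"required":["increments"]}

```bash
mkdir -p pics; cat > h.py <<'E'
from plant import r
import numpy as np, cv2
def snap(n,tag):
    c=r.calibration(n); p,d=r.snapshot(n)
    np.savez(f'{tag}.npz',p=p,d=d,R=c['R'],t=c['t'],k=[240/np.tan(np.radians(c['fov_y']/2)),c['cx'],c['cy']])
    cv2.imwrite(f'pics/{tag}.png',p[:,:,::-1]); return p,d
def load(tag):
    z=np.load(f'{tag}.npz'); d=z['d']; f,cx,cy=z['k']
    v,u=np.mgrid[:480,:640]
    C=np.stack([(u-cx)/f*d,(v-cy)/f*d,d],-1)
    return z['p'],d,(C-z['t'])@z['R']   # world points
def ray(tag,u,v,h):
    z=np.load(f'{tag}.npz'); f,cx,cy=z['k']
    o=-z['R'].T@z['t']; w=z['R'].T@np.array([(u-cx)/f,(v-cy)/f,1]); return o+w*(h-o[2])/w[2]
E
python3 -c "
from h import *
print(r.get_state())
snap('top','top1');snap('side','side1')
a=cv2.imread('pics/top1.png')
for n in ('top1','side1'):
  z=np.load(n+'.npz');print(-z['R'].T@z['t'],z['R'][2],z['k'],(z['d']==0).mean())
"
```

```text
{'clock': 0.0, 'q': array([ 1.29279295,  0.68999033, -0.19451148,  1.56637108,  0.15733023,
        0.90251835, -0.21509021]), 'qd': array([ 0.00089832,  0.00089674,  0.00053232,  0.0019987 ,  0.00089683,
       -0.00072855,  0.00081857]), 'joint_torque': array([ 1.30029157e-04, -5.27564907e+01, -1.26723614e+00, -1.53429902e+01,
       -5.27932984e-02,  6.50344271e-03,  1.67278654e-04]), 'tool_pos': array([ 0.19147577, -0.59425947,  0.23789883]), 'eef_rot': array([ 9.87862605e-01,  1.55327326e-01, -2.28212299e-04, -9.18010404e-04]), 'contact_force': array([0.72633934, 0.01081731, 0.25080546]), 'moment': array([ 0.01468506, -0.01007256, -0.0212663 ]), 'finger_force': 0.0, 'opening': 0.9969375381429678}
[ 0.43583658 -0.03841707  1.09258109] [ 0.05376809 -0.01908318 -0.99837109] [573.41204219 324.31465096 243.81764367] 0.0039680989583333335
[ 0.10731223 -0.47061465  0.54590167] [ 0.58694133  0.58520669 -0.55949353] [443.13294943 322.56493989 239.54018013] 0.004052734375
```

View pics/top1.png

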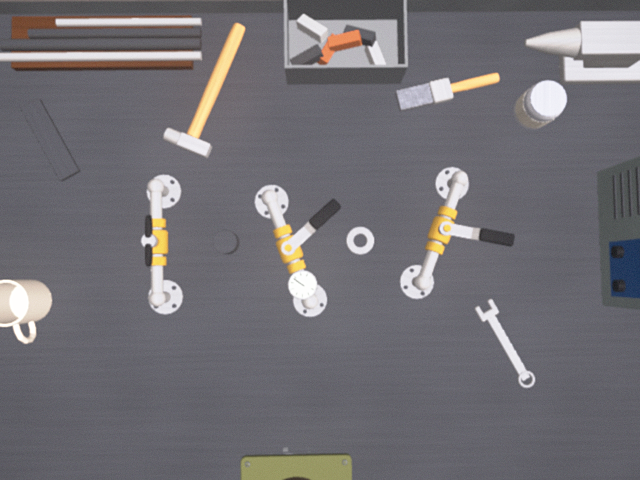

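View pics/side1.png

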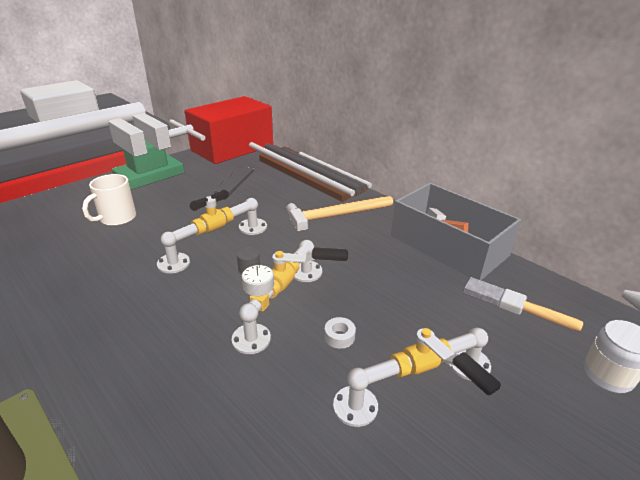

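The top view shows the gauge pipe in the middle: gauge at (303,285), stem at (288,247), sleeve at (324,213). The spare lever's sleeve is at (496,238) and the winged handle at (148,240). Both views agree.

```bash
python3 -c "
from h import *
p,d,W=load('top1')
g=cv2.cvtColor(p,cv2.COLOR_RGB2GRAY)
def box(u0,u1,v0,v1,m):
  M=np.zeros_like(m);M[v0:v1,u0:u1]=m[v0:v1,u0:u1];return M
high=(W[...,2]>0.095)&(W[...,2]<0.14)
for nm,b in (('coil',(300,345,195,232)),('spare',(470,520,225,250))):
  M=box(*b,high&(g<60)); c,s,a=cv2.minAreaRect(np.argwhere(M)[:,::-1].astype(np.float32))
  P=W[M]; q=ray('top1',*c,0.121); print(nm,M.sum(),c,s,a,'med',np.median(P,0),'ray',q)
M=box(285,320,268,302,high&(g>150)); c,rad=cv2.minEnclosingCircle(np.argwhere(M)[:,::-1].astype(np.float32)); print('gauge',c,rad,np.median(W[M],0),ray('top1',*c,.115))
for n,u,v in (('stem',288,247),('spstem',446,228)): print(n,W[v,u],ray('top1',u,v,.121))
hp=(W[...,2]>.05)&(W[...,2]<.08)
for nm,b in (('pipe',(255,320,185,310)),('sp',(405,475,165,300)),('air',(140,175,175,310))):
  P=W[box(*b,hp)][:,:2]; m=P.mean(0); v=np.linalg.svd(P-m,full_matrices=False)[2][0]; print(nm,m,v,P.min(0),P.max(0))
"
```

```text
coil 8 (322.25, 212.25) (4.949747562408447, 31.112703323364258) 45.0 med [ 0.55419876 -0.06332118  0.12106361] ray [ 0.54200999 -0.05418168  0.121     ]
spare 89 (496.228759765625, 237.2194366455078) (33.083797454833984, 11.531865119934082) 10.12467098236084 med [ 0.48967852 -0.35474501  0.12043549] ray [ 0.49587326 -0.35073376  0.121     ]
gauge (302.30645751953125, 284.17742919921875) 14.582332611083984 [ 0.42044379 -0.01836825  0.114796  ] [ 0.42023595 -0.01878215  0.115     ]
stem [0.4838435  0.00493092 0.11420595] [0.48351013 0.0046299  0.121     ]
spstem [ 0.5133426  -0.26700658  0.11241332] [ 0.51266362 -0.26500404  0.121     ]
pipe [0.4981145  0.01108844] [-0.93561341 -0.35302628] [ 0.37670693 -0.04376451] [0.59161149 0.05472804]
sp [ 0.51320209 -0.26598129] [-0.93408881  0.35704076] [ 0.40783546 -0.31820241] [ 0.62074779 -0.21839735]
air [0.4974901  0.23837427] [-0.99987547 -0.01578134] [0.38574607 0.22299234] [0.6136636 0.2588302]
```

Checks: stem to gauge measures 67.5 mm (given 68) and stem to sleeve 83 mm (given 85). The lever points at −45° and the open direction is about +20.5°, so the turn needed is about 65°. I'll move above the sleeve with the tool x axis at 135°.

Call:
step_arm([
  [[1.75, 2.7, 0], [0, 0, 5.85]],
  [[1.75, 2.7, 0], [0, 0, 5.85]],
  [[1.75, 2.7, 0], [0, 0, 5.85]],
  [[1.75, 2.7, 0], [0, 0, 5.85]],
  [[1.75, 2.7, 0], [0, 0, 5.85]],
  [[1.75, 2.7, 0], [0, 0, 5.85]],
  [[1.75, 2.7, 0], [0, 0, 5.85]],
  [[1.75, 2.7, 0], [0, 0, 5.85]],
  [[1.75, 2.7, 0], [0, 0, 5.85]],
  [[1.75, 2.7, 0], [0, 0, 5.85]],
], fingers=0.45)

```text
clock: 1.1
tool_pos: [0.3671, -0.3237, 0.2386]
eef_rot: [0.785, 0.62, -0.0, -0.0]
contact_force: [0.2, -0.1, -0.0]
opening: 0.449
finger_force: 0.0
```

Call:
step_arm([
  [[1.75, 2.7, 0], [0, 0, 5.85]],
  [[1.75, 2.7, 0], [0, 0, 5.85]],
  [[1.75, 2.7, 0], [0, 0, 5.85]],
  [[1.75, 2.7, 0], [0, 0, 5.85]],
  [[1.75, 2.7, 0], [0, 0, 5.85]],
  [[1.75, 2.7, 0], [0, 0, 5.85]],
  [[1.75, 2.7, 0], [0, 0, 5.85]],
  [[1.75, 2.7, 0], [0, 0, 5.85]],
  [[0, 0, 0], [0, 0, 0]],
  [[0, 0, 0], [0, 0, 0]],
])

```text
clock: 2.1
tool_pos: [0.5065, -0.1087, 0.2383]
eef_rot: [0.476, 0.88, -0.0, -0.0]
contact_force: [-1.2, 0.7, 0.1]
opening: 0.453
finger_force: 0.0
```

```bash
python3 -c "
from h import *
s=r.get_state();print(s['clock'],s['q'],s['tool_pos'],s['eef_rot'])
snap('wrist','w1')
z=np.load('w1.npz');print(-z['R'].T@z['t'],z['R'][2])"
```

```text
2.1 [ 0.53899713  0.61887574 -0.67879047  1.87029263  0.51346713  0.83527448
  0.17476867] [ 0.50646193 -0.10865127  0.23833401] [ 4.75710847e-01  8.79601545e-01 -2.80154104e-04 -4.83735080e-04]
[ 0.46753489 -0.04813026  0.38380664] [ 0.15515596 -0.23699939 -0.9590401 ]
```

View pics/w1.png

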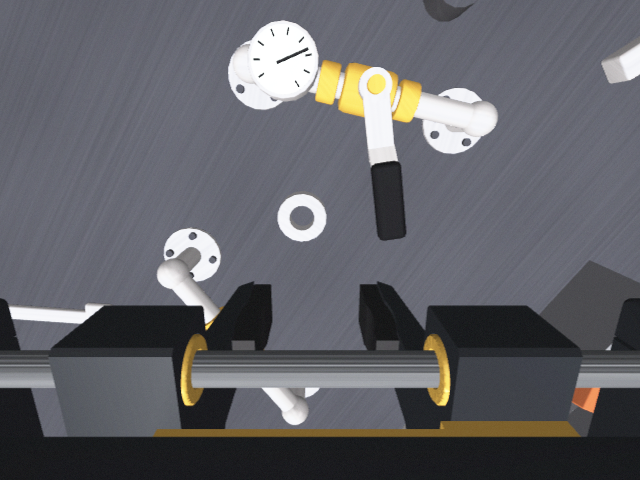

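The wrist view shows the sleeve centred near (389,201), the stem at (376,84) and the gauge at (283,60). I'll project these onto their height planes.

```bash
python3 -c "
from h import *
p,d,W=load('w1'); g=cv2.cvtColor(p,cv2.COLOR_RGB2GRAY)
M=np.zeros_like(g);M[150:255,355:420]=(g[150:255,355:420]<50)
c,s,a=cv2.minAreaRect(np.argwhere(M)[:,::-1].astype(np.float32));print(c,s,a)
S=ray('w1',*c,.119);T=ray('w1',376,84,.122);G=ray('w1',283,60,.115)
print(S,T,G,np.linalg.norm((S-T)[:2]),np.linalg.norm((G-T)[:2]))
an=lambda v:np.degrees(np.arctan2(v[1],v[0]))
print('lever',an(S-T),'open',an(T-G),'depth z',W[84,376],W[60,283],W[201,389])
q=[4.757e-01,8.796e-01];print('toolx',2*an(q))"
```

```text
(388.3565673828125, 200.42213439941406) (76.95538330078125, 29.605186462402344) 84.80557250976562
[ 0.53988991 -0.05745201  0.119     ] [0.48418399 0.00264534 0.122     ] [ 0.42204944 -0.01865924  0.115     ] 0.08194413235643462 0.06568551731294055
lever -47.17170238529387 open 18.92572014203374 depth z [0.48486275 0.00471537 0.11132662] [ 0.42216639 -0.018735    0.11569109] [ 0.54004395 -0.05747463  0.12087083]
toolx 123.18971283914641
```

Call:
step_arm([
  [[1.7, 2.55, 0], [0, 0, 4.4]],
  [[1.65, 2.55, 0], [0, 0, 4.4]],
  [[0, 0, 0], [0, 0, 0]],
  [[0, 0, -2.5], [0, 0, 0]],
  [[0, 0, -2.5], [0, 0, 0]],
  [[0, 0, -2.5], [0, 0, 0]],
  [[0, 0, -2], [0, 0, 0]],
  [[0, 0, -1], [0, 0, 0]],
  [[0, 0, 0], [0, 0, 0]],
  [[0, 0, 0], [0, 0, 0]],
])

```text
clock: 3.15
tool_pos: [0.5404, -0.0586, 0.1343]
eef_rot: [0.408, 0.913, -0.0, 0.0]
contact_force: [0.3, -0.2, 0.1]
opening: 0.449
finger_force: 0.0
```

```bash
python3 -c "
from h import *
s=r.get_state();print(s['clock'],s['q'],s['tool_pos'],s['eef_rot'])
snap('wrist','w2')"
```

```text
3.15 [ 0.37032118  0.79477268 -0.59154419  1.89435768  0.69772489  0.66886876
  0.08001005] [ 0.54038284 -0.05861585  0.13430883] [ 4.07633385e-01  9.13145608e-01 -6.82524421e-05  3.42698627e-04]
```

View pics/w2.png

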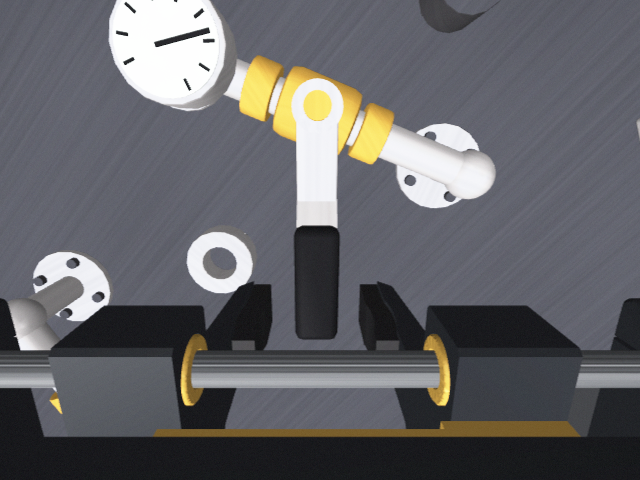

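The lever is centred between the fingers and aligned with the tool. I'll descend, narrow the cage, and work out the arc increments.

Call:
step_arm([
  [[0, 0, -1.5], [0, 0, 0]],
  [[0, 0, -1.3], [0, 0, 0]],
  [[0, 0, -0.8], [0, 0, 0]],
  [[0, 0, 0], [0, 0, 0]],
  [[0, 0, 0], [0, 0, 0]],
  [[0, 0, 0], [0, 0, 0]],
  [[0, 0, 0], [0, 0, 0]],
  [[0, 0, 0], [0, 0, 0]],
  [[0, 0, 0], [0, 0, 0]],
  [[0, 0, 0], [0, 0, 0]],
], fingers=0.34)

```text
clock: 4.2
tool_pos: [0.5403, -0.0579, 0.0978]
eef_rot: [0.407, 0.913, 0.0, 0.0]
contact_force: [-0.0, 0.4, 0.6]
opening: 0.336
finger_force: 0.0
```

```bash
python3 -c "
from h import *
print(r.get_state()['contact_force'],r.get_state()['opening'],r.get_state()['tool_pos'])
a=np.radians(-48.5+5*np.arange(17));P=8.4*np.c_[np.cos(a),np.sin(a)];print(np.diff(P,axis=0).round(2).tolist())"
```

```text
[-0.03689914  0.43776436  0.55958695] 0.3355972019780922 [ 0.5403042 -0.0579267  0.0978379]
[[0.53, 0.51], [0.48, 0.55], [0.43, 0.59], [0.38, 0.63], [0.32, 0.66], [0.26, 0.68], [0.2, 0.7], [0.14, 0.72], [0.08, 0.73], [0.01, 0.73], [-0.05, 0.73], [-0.11, 0.72], [-0.18, 0.71], [-0.24, 0.69], [-0.3, 0.67], [-0.36, 0.64]]
```

Call:
step_arm([
  [[0.53, 0.51, 0], [0, 0, 5]],
  [[0.48, 0.55, 0], [0, 0, 5]],
  [[0.43, 0.59, 0], [0, 0, 5]],
  [[0.38, 0.63, 0], [0, 0, 5]],
  [[0.32, 0.66, 0], [0, 0, 5]],
  [[0.26, 0.68, 0], [0, 0, 5]],
  [[0.2, 0.7, 0], [0, 0, 5]],
  [[0.14, 0.72, 0], [0, 0, 5]],
  [[0, 0, 0], [0, 0, 0]],
  [[0, 0, 0], [0, 0, 0]],
])

```text
clock: 5.2
tool_pos: [0.5679, -0.0082, 0.0977]
eef_rot: [0.071, 0.997, -0.0, 0.0]
contact_force: [0.7, -2.0, 0.3]
opening: 0.339
finger_force: 0.9
```

Call:
step_arm([
  [[0.08, 0.73, 0], [0, 0, 5]],
  [[0.01, 0.73, 0], [0, 0, 5]],
  [[-0.05, 0.73, 0], [0, 0, 5]],
  [[-0.11, 0.72, 0], [0, 0, 5]],
  [[-0.18, 0.71, 0], [0, 0, 5]],
  [[0, 0, 0], [0, 0, 0]],
  [[0, 0, 0], [0, 0, 0]],
  [[0, 0, 0], [0, 0, 0]],
  [[0, 0, 0], [0, 0, 0]],
  [[0, 0, 0], [0, 0, 0]],
])

```text
clock: 6.2
tool_pos: [0.5652, 0.0287, 0.0978]
eef_rot: [-0.147, 0.989, 0.0, 0.0]
contact_force: [0.5, -1.8, -0.1]
opening: 0.341
finger_force: 0.7
```

Call:
step_arm([
  [[-0.12, 0.35, 0], [0, 0, 2.5]],
  [[-0.12, 0.35, 0], [0, 0, 2.5]],
  [[0, 0, 0], [0, 0, 0]],
  [[-0.07, 0.19, 0], [0, 0, 0]],
  [[0, 0, 0], [0, 0, 0]],
  [[0, 0, 0], [0, 0, 0]],
  [[0, 0, 0], [0, 0, 0]],
  [[0, 0, 0], [0, 0, 0]],
  [[0, 0, 0], [0, 0, 0]],
  [[0, 0, 0], [0, 0, 0]],
])

```text
clock: 7.2
tool_pos: [0.562, 0.0378, 0.0978]
eef_rot: [-0.191, 0.982, 0.0, 0.0]
contact_force: [2.7, -2.5, 0.1]
opening: 0.34
finger_force: 1.3
```

Call:
step_arm([
  [[-0.07, 0.19, 0], [0, 0, 0]],
  [[0, 0, 0], [0, 0, 0]],
  [[0, 0, 0], [0, 0, 0]],
  [[0, 0, 0], [0, 0, 0]],
  [[0, 0, 0], [0, 0, 0]],
  [[0, 0, 0], [0, 0, 0]],
  [[0, 0, 0], [0, 0, 0]],
  [[0, 0, 0], [0, 0, 0]],
  [[0, 0, 0], [0, 0, 0]],
  [[0, 0, 0], [0, 0, 0]],
])

```text
clock: 8.2
tool_pos: [0.5614, 0.0395, 0.0978]
eef_rot: [-0.191, 0.982, 0.0, 0.0]
contact_force: [4.2, -2.3, 1.1]
opening: 0.337
finger_force: 1.9
```

Call:
step_arm([
  [[-0.07, 0.19, 0], [0, 0, 0]],
  [[0, 0, 0], [0, 0, 0]],
  [[0, 0, 0], [0, 0, 0]],
  [[0, 0, 0], [0, 0, 0]],
  [[0, 0, 0], [0, 0, 0]],
  [[0, 0, 0], [0, 0, 0]],
  [[0, 0, 0], [0, 0, 0]],
  [[0, 0, 0], [0, 0, 0]],
  [[0, 0, 0], [0, 0, 0]],
  [[0, 0, 0], [0, 0, 0]],
])

```text
clock: 9.2
tool_pos: [0.5613, 0.0396, 0.0977]
eef_rot: [-0.19, 0.982, -0.001, 0.0]
contact_force: [5.4, -5.3, 0.9]
opening: 0.343
finger_force: 3.5
```

The last 2 mm was blocked, so this is probably the stop. I'll press a little more to confirm.

Call:
step_arm([
  [[-0.13, 0.38, 0], [0, 0, 0]],
  [[0, 0, 0], [0, 0, 0]],
  [[-0.07, 0.19, 0], [0, 0, 0]],
  [[0, 0, 0], [0, 0, 0]],
  [[0, 0, 0], [0, 0, 0]],
  [[0, 0, 0], [0, 0, 0]],
  [[0, 0, 0], [0, 0, 0]],
  [[0, 0, 0], [0, 0, 0]],
  [[0, 0, 0], [0, 0, 0]],
  [[0, 0, 0], [0, 0, 0]],
])

```text
clock: 10.2
tool_pos: [0.5613, 0.0399, 0.0976]
eef_rot: [-0.188, 0.982, -0.006, 0.0]
contact_force: [9.6, -14.2, 1.9]
opening: 0.342
finger_force: 8.3
```

It's at the hard stop: 17 N and no motion. I'll back off the overtravel, open the fingers and lift.

Call:
step_arm([
  [[0.1, -0.28, 0], [0, 0, 0]],
  [[0.1, -0.28, 0], [0, 0, 0]],
  [[0.1, -0.28, 0], [0, 0, 0]],
  [[0, 0, 0], [0, 0, 0]],
  [[0, 0, 0], [0, 0, 0]],
  [[0, 0, 0], [0, 0, 0]],
  [[0, 0, 0], [0, 0, 0]],
  [[0, 0, 0], [0, 0, 0]],
  [[0, 0, 0], [0, 0, 0]],
  [[0, 0, 0], [0, 0, 0]],
], fingers=0.5)

```text
clock: 11.2
tool_pos: [0.5617, 0.0388, 0.0978]
eef_rot: [-0.191, 0.982, 0.0, -0.0]
contact_force: [-0.4, -1.0, 0.6]
opening: 0.5
finger_force: 0.0
```

Call:
step_arm([
  [[0.1, -0.28, 0], [0, 0, 0]],
  [[0, 0, 0], [0, 0, 0]],
  [[0, 0, 1], [0, 0, 0]],
  [[0, 0, 2], [0, 0, 0]],
  [[0, 0, 2.5], [0, 0, 0]],
  [[0, 0, 2.5], [0, 0, 0]],
  [[0, 0, 2.5], [0, 0, 0]],
  [[0, 0, 2.5], [0, 0, 0]],
  [[0, 0, 0], [0, 0, 0]],
  [[0, 0, 0], [0, 0, 0]],
])

```text
clock: 12.2
tool_pos: [0.5627, 0.0358, 0.2283]
eef_rot: [-0.19, 0.982, -0.0, 0.0]
contact_force: [-0.5, -1.3, -0.8]
opening: 0.502
finger_force: 0.0
```

```bash
python3 -c "
from h import *
s=r.get_state();print(s['clock'],s['tool_pos'],s['contact_force'],s['opening'])
snap('wrist','w3');snap('side','side2')"
```

```text
12.2 [0.56269828 0.03584017 0.22834102] [-0.47538031 -1.27242192 -0.77770549] 0.5021266957761589
```

View pics/w3.png

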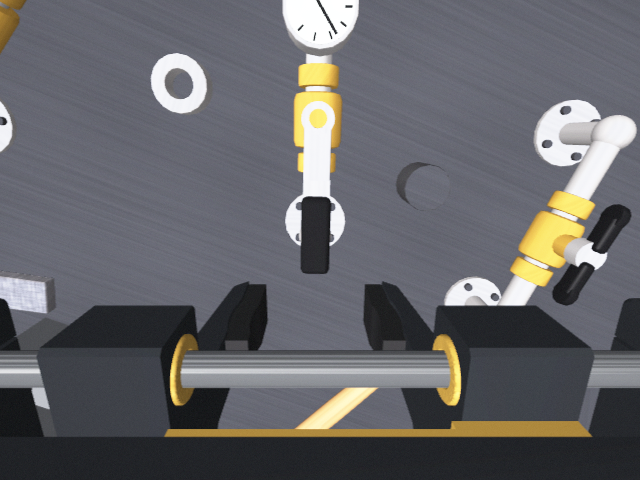

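The wrist view shows the lever lying along its pipe: stem (318,118), sleeve (315,235), gauge (320,10), all in line. The winged handle is untouched. The arm is clear, so I'm handing the job in.

```bash
python3 -c "
from h import *
print(r.finish_job())"
```

```text
the job is handed in; nothing more can be done
None
```

The gauge pipe's lever valve is fully open: I turned it anticlockwise to its hard stop (about 17 N with no movement), and it now lies along its pipe. The other two handles were not touched, and the job was handed in at about 12 s with the arm clear.

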